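# Park the lock pin and hold a sleeve in the sprung vee

### The arm

A 6-joint arm with a two-finger parallel gripper is mounted at the origin on the work surface. World frame = base frame: x ahead of the robot, y to its left, z up, the work surface at z = 0. Lengths are in m, angles in rad, forces in N, time in s.
With the tool pointing down it reaches from about 0.3 to 0.875 m from the base axis. Payload 6.4 kg.
Tool frame: the origin (TCP) lies midway between the tips of the shut fingers; the grasp point (between the pads) lies r.grasp_offset behind it (r.grasp_offset is the distance from the TCP to the grasp point, in m); z points along the fingers, y is the line along which they close (so a half turn about z gives the same grasp; the last joint's range is limited). The gripper opens to 88 mm and grips with 3 to 60 N. Pads are 18 mm wide; open, the fingers measure 123 mm over their backs; the gripper's body (75 mm by 187 mm) begins 45 mm behind the grasp point.
Start: joints at [0.942, 0.181, 1.607, -0, 1.354, -0.206], TCP at [0.236, 0.524, 0.239] pointing down, gripper open.
Joint ranges: [-2.99, 2.99], [-0.89, 2.07], [0.3, 2.58], [-1.14, 4.28], [0, 2.63], [-3.12, 3.12]. Speed limits (rad/s): [2.57, 2.57, 3.01, 3.14, 3.14, 3.14].

### API

Orientations are given as [roll, pitch, yaw] about the fixed x, y, z axes, in that order (R = Rz(yaw) Ry(pitch) Rx(roll)).
In Python, from bench import state, imaging, hand_in, r gives the robot as it stands.
- The arm moves only by the tool carry_out, never from a script. Its argument "motion" is a list that holds one entry, the list of rows, each a list of 6 numbers: the shift along the tool's x, y, z in m, then the turn, a rotation vector about the tool's x, y, z in rad. A call has 1 to 20 rows; each row shifts and turns the commanded pose from where the row before left it, along the tool's axes as they then stand; what a row does not reach is not made up. A row lasts 1/10 s, in which the tool goes at most 50 mm and 8.59 degrees, less where a joint would pass 70% of its speed; a pose out of reach is approached as far as the arm can. A call is refused whole if a number of a shift passes 0.05 or a number of a turn 0.15, either way. A call with a gripper value outside its range is refused whole. "grip" is the opening, from -1 (shut) to 1 (fully open), set as the call begins (left out, the last holds). The fingers move at their own pace and stop on an object; "squeeze" is the grip in N (left out, the last holds). Time passes only in rows, so rows that do not move let the fingers close. It gives the time, the measured TCP pose, the force, the opening and the grip force at its end, in the units of the state.
- state(): the state, without advancing time (a new reading comes with each control period).
- imaging.grab_frame(name): name is "side" or "top" or "wrist"; returns a dict with "color" (384x512x3 uint8, blue, green, red), "range_z" (384x512 float32, m along the optical axis (not along the pixel's ray), 0 where there is no reading), "fx", "fy", "cx", "cy" (pixels), "dist" ([k1, k2, p1, p2, k3] as OpenCV has them; the pictures are not rectified), "eye" and "attitude" of the camera in the world. Camera axes: x right, y down, z forward; pixel columns grow to the right and rows downward; lengths in m; the calibration is good to about 2 mm. A picture is of the moment at which its call begins.
- hand_in(): hands the job in; it is judged then, once.
Trained networks look in a picture, given as the dict that the camera call returned (one of the last four; its "shot" number tells which), for a name from the list of things; names that differ only in an ending like _2 or _b are one class to them, and where a whole thing is asked for, a point or a joint stands for the part that bears it (a point fixed in the world has none). Each returns a list of dicts, best first, with "conf" (0 to 1); they miss things now and then, are a little off and sometimes report something else, mostly with a low value. They report only what shows in the picture. A call takes as long as a camera call. They do not tell look-alikes from the thing itself.
- imaging.masks_of(name, picture): "pixels" (384x512 bool, what is visible of it) and "position" ([row, column] as shares, 0 to 1, of the picture: columns of its width, rows of its height, amid what is visible of it).
- imaging.mark_of(name, picture): "position" ([row, column] as shares, 0 to 1, of the picture: columns of its width, rows of its height: a listed point, or the origin of a listed thing).
The state is a dict: "clock": time; "joints": joint angles; "qd": joint speeds; "effort": joint torques, N m; "tcp_pos": TCP position; "orientation": TCP orientation; "ft_force": force on the tool from outside, world axes, zero at the start; "wrist_torque": the same for the moment, N m; "gripper_width": finger opening in m; "gripper_force": force on a finger pad.
Only numpy, scipy, OpenCV 4.12 (cv2) and the standard library are available. Lean on these libraries where they do the work, as an engineer would, in place of code of your own. Each camera call takes 0.05 s, during which the arm holds its last target. There are 200 camera calls.

### The job

Draw the steel lock pin straight up out of the sprung V-block fixture and hang it by its collar in the notch of the pin rest beside it. Then take the long black sleeve (not the short one, leave that alone) from its wooden cradle, lay it along the vee, centred end to end, and gently press it down onto both sides of the vee so that the sprung vee sinks clearly, several millimetres. Finish while still holding it pressed down there: do not let go.

Things in the scene. Friction and masses are not known exactly. Their poses are not given: they have to be found in the camera images.
- fixture: Aluminium base plate of the fixture, 150 x 110 x 10 mm, fixed to the table. Origin under its centre on the table; x along the vee, z up. On springs above it rides the nest: a plate 102 x 60 mm, top 44 mm above the table, with two V saddles on it and a 53 mm long gap between them for the fingers. The nest also floats sideways (y), up to 4 mm either way on soft springs, 0.3 N per mm
- nest (a joint): How far the sprung nest with its vee is pushed down, m: 0 at rest (up), 0.012 at its lower stop. With the sleeve lying in it, the spring takes about 1 N to start and 0.6 N per mm after that (about 5 N at 6 mm)
- vee_seat (a point): Where the middle of a fully seated long sleeve (its axis) lies: 75.5 mm above the table with the nest up; moves with the nest. x runs along the vee, y across it, z up. The vee is 90 degrees (two flanks at 45 degrees), its root 25.5 mm below this point
- vee_left: The two vee flanks on the fixture's +y side, one in each V saddle. The saddles are 24 mm long along the vee, centred 38.5 mm either side of the middle, 55 mm wide over both flanks, and rise to 72 mm above the table. Origin on the root of the vee, midway between the saddles; x along the vee
- vee_right: The two vee flanks on the fixture's -y side (one in each saddle). Origin on the root of the vee, midway between the saddles; x along the vee
- pin: Steel lock pin, standing upright at the start in a 13 mm bore in the middle of the nest, between the saddles. Origin on its axis at the underside of its collar, z up. Shank 10 mm in diameter, reaching 26 mm below the origin; collar 22 mm in diameter and 5 mm thick; above it a dark round grip 16 mm in diameter, from 5 to 42 mm above the origin. 80 g
- pin_rest: Fixed low aluminium stand beside the fixture (on its -y side), 60 x 50 mm foot, 44 mm high. Its top plate, 50 x 40 mm and 8 mm thick, has a U notch 14 mm wide, open towards the stand's -y side. Origin under its centre on the table
- notch (a point): Centre of the notch at the top face of the pin rest, 44 mm above the table: a pin hung there has its collar's underside (its origin) at this point. x across the notch, -y towards its open side; the notch's closed end is 8 mm from this point on the +y side. Below the notch it is open down to 8 mm above the table
- sleeve: The long black round sleeve, 36 mm in diameter and 120 mm long, about 150 g. Origin at its middle on its axis, x along its axis. It lies in one of two wooden cradles, its axis 32 mm above the table
- short_sleeve: The short black round sleeve, 36 mm in diameter and 80 mm long; leave it alone. Origin at its middle, x along its axis. Lies in the other cradle
- cradle_a: Wooden cradle fixed to the table: board 110 x 56 mm, 8 mm thick; cross rests at 30 mm either side of the middle (14 mm wide, side stops up to 22 mm above the table), free between them for the fingers. Origin under its centre, x along the sleeve's axis
- cradle_b: A second wooden cradle like the first
Not all that is in view belongs to the job. What is shaped like the sleeve but blue or green is not meant.

How it is judged:
On the way:
1. the pin hangs by its collar in the notch of the pin rest, let go (horizontal distance between pin and notch below 0.012 m and z of pin in the frame of notch between -0.003 and 0.003 m and angle between pin's own z axis and vertical below 0.12 rad and contact force between the fingers and pin below 0.1 N), for 0.2 s.
At the end, for the whole second after the job is handed in: Gripper holds the long sleeve in the vee: over 1.7 N on each side, nest down over 3 mm; sleeve within 3 mm of its seat across and in height, 12 mm along, 0.06 rad of the vee's line, still. Pin hangs in the notch, let go: within 12 mm of its centre, 3 mm in height, 0.12 rad of upright (all of step 1 and contact force between sleeve and vee_left above 1.7 N and contact force between sleeve and vee_right above 1.7 N and value of joint nest above 0.003 m and contact force between the fingers and sleeve above 1.5 N and x of sleeve in the frame of vee_seat between -0.012 and 0.012 m and y of sleeve in the frame of vee_seat between -0.003 and 0.003 m and z of sleeve in the frame of vee_seat between -0.003 and 0.003 m and angle between the x axis of sleeve and the x axis of vee_seat, either way round below 0.06 rad and linear speed of sleeve below 0.02 m/s); the arm keeps its last pose, push and grip.
It fails at once if the short sleeve is disturbed (moved more than 15 mm) (distance of short_sleeve from where it was at the start of the episode above 0.015 m).
It fails at once if the sleeve is rammed into the vee (more than 60 N on one side) (contact force between sleeve and vee_left above 60 N or contact force between sleeve and vee_right above 60 N).
It also fails if it takes over 59 s, if anything falls off the work surface, if the arm or the gripper's body presses on something with over 40 N, if the wrist force passes 120 N, or if a joint passes its speed limit or range.

## Working session

There is one attempt and no reset: what is moved stays moved. The work goes in short steps, Python scripts to look and compute and a tool call to move; the robot and the scene stay as the last step left them, time stands still between calls to the robot, and variables do not carry over. Pictures are saved under pics/ and viewed, at most 10 in all, crops included, and the job is handed in when it is done.

Besides the shell and the picture viewer there is one more tool, called after "Request:" in YAML: its name, and indented under it one key for each argument. carry_out: Moves the arm, as the interface text tells. Its arguments: {"type":"object","properties":{"motion":{"type":"array"},"grip":{"type":"number"},"squeeze":{"type":"number"}},"required":["motion"]}

```bash
ls; mkdir -p pics
cat > h.py <<'E'
import numpy as np, cv2
from bench import state, imaging, hand_in, r
from scipy.spatial.transform import Rotation as R
def rot(a):
    a=np.array(a,float)
    if a.shape==(3,3): return a
    if a.size==4: return R.from_quat(a).as_matrix()
    return R.from_euler('xyz',a).as_matrix()
def rays(f,uv):
    K=np.array([[f['fx'],0,f['cx']],[0,f['fy'],f['cy']],[0,0,1]])
    n=cv2.undistortPoints(np.array(uv,float).reshape(-1,1,2),K,np.array(f['dist'],float)).reshape(-1,2)
    return np.c_[n,np.ones(len(n))]
def at_z(f,uv,z):
    d=rays(f,uv)@rot(f['attitude']).T; e=np.array(f['eye'])
    return e+d*((z-e[2])/d[:,2])[:,None]
def cloud(f,mask=None):
    m=f['range_z']>0
    if mask is not None: m&=mask
    v,u=np.nonzero(m)
    return rays(f,np.c_[u,v])*f['range_z'][v,u][:,None]@rot(f['attitude']).T+np.array(f['eye']), np.c_[u,v]
def px(p): return np.array([p[1]*512,p[0]*384])
E
cat > a.py <<'E'
from h import *
s=state(); print(s, r.grasp_offset)
ims=[]
for n in ['side','top']:
    f=imaging.grab_frame(n); ims.append(f['color']); print(n,f['eye'],f['attitude'],f['fx'])
    cv2.imwrite(f'pics/{n}0.png',f['color'])
    for t in ['fixture','vee_seat','vee_left','pin','pin_rest','notch','sleeve','short_sleeve','cradle_a']:
        for d in imaging.masks_of(t,f)[:4] if t not in('vee_seat','notch') else []:
            c,_=cloud(f,d['pixels']); 
            print(' M',t,round(d['conf'],2),px(d['position']).round(), d['pixels'].sum(), np.median(c,0).round(3) if len(c) else '')
        for d in imaging.mark_of(t,f)[:4]:
            z=dict(vee_seat=.0755,vee_left=.05,pin=.044,notch=.044,sleeve=.032,short_sleeve=.032).get(t,0)
            print(' P',t,round(d['conf'],2),px(d['position']).round(), at_z(f,px(d['position']),z).round(4))
cv2.imwrite('pics/both0.png',cv2.resize(np.vstack(ims),(450,600)) if 0 else np.hstack(ims)[:, :])
cv2.imwrite('pics/both0.png',cv2.resize(np.hstack(ims),(800,300)))
E
python3 a.py
```

```text
pics
{'clock': 0.0, 'joints': array([ 9.41717373e-01,  1.81517243e-01,  1.60796865e+00,  5.37900485e-06,
        1.35381327e+00, -2.06310444e-01]), 'qd': array([ 9.30353426e-04, -5.79628760e-05, -2.06035571e-03, -1.23160702e-03,
        8.85015981e-04, -5.40155372e-04]), 'effort': array([-2.69793900e-04, -4.33875561e+01, -3.41847467e+01,  7.00055645e-02,
        3.86239111e-02, -1.45895142e-04]), 'tcp_pos': array([0.23558893, 0.52394899, 0.23784255]), 'orientation': array([-3.13992341e+00, -3.54717524e-04,  2.71882268e+00]), 'ft_force': array([ 0.40847404, -0.38927609, -0.44741231]), 'wrist_torque': array([-0.0097324 ,  0.02229621,  0.00707855]), 'gripper_force': 0.0, 'gripper_width': 0.08820688955985774} 0.0187
side [ 0.17784296 -0.60482004  0.46994048] [-2.10675735 -0.02143753 -0.4068576 ] 360.50510430772954
 M fixture 0.9 [324. 269.] 4079 [ 0.478 -0.22   0.011]
 P fixture 0.67 [327. 271.] [[ 0.5017 -0.194   0.    ]]
 M vee_left 0.86 [315. 244.] 372 [ 0.471 -0.186  0.061]
 P vee_left 0.85 [328. 251.] [[ 0.4966 -0.193   0.05  ]]
 M pin 0.56 [328. 248.] 256 [ 0.496 -0.202  0.065]
 M 
[... 1614 characters left out ...]
  0.044 ]]
 M sleeve 0.92 [259. 246.] 642 [0.351 0.064 0.032]
 M sleeve 0.79 [218. 175.] 728 [0.527 0.158 0.046]
 M sleeve 0.56 [277. 183.] 583 [0.521 0.009 0.033]
 P sleeve 0.96 [219. 176.] [[0.5302 0.1584 0.032 ]]
 P sleeve 0.9 [258. 245.] [[0.3499 0.06   0.032 ]]
 P sleeve 0.67 [276. 183.] [[0.5104 0.0116 0.032 ]]
 P sleeve 0.52 [144. 161.] [[0.5727 0.355  0.032 ]]
 M short_sleeve 0.96 [143. 161.] 423 [0.569 0.347 0.047]
 P short_sleeve 0.6 [144. 161.] [[0.5725 0.355  0.032 ]]
 M cradle_a 0.89 [152. 169.] 474 [0.555 0.338 0.009]
 M cradle_a 0.83 [224. 179.] 276 [0.532 0.143 0.009]
 M cradle_a 0.73 [396. 175.] 488 [ 0.526 -0.3    0.038]
 P cradle_a 0.56 [146. 162.] [[0.5722 0.3563 0.    ]]
```

Run:
```python
import cv2
t=cv2.imread('pics/top0.png'); cv2.imwrite('pics/t0.png',cv2.resize(t[110:290,110:430],(800,450),interpolation=cv2.INTER_CUBIC))
```

```text
(no output)
```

View pics/t0.png

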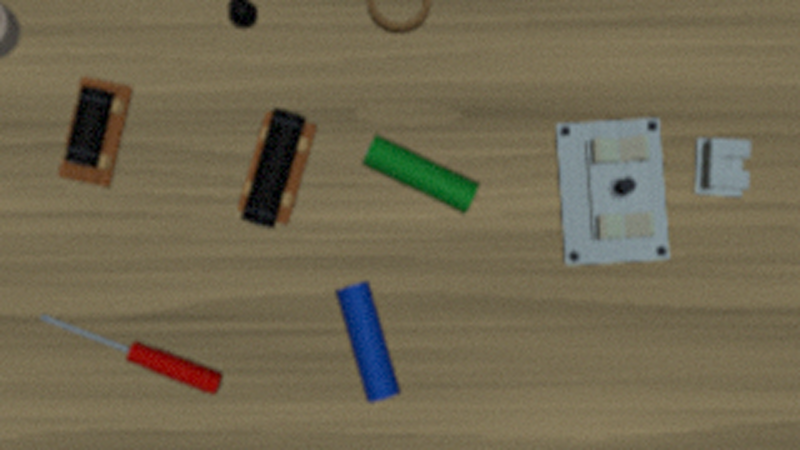

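View pics/side0.png

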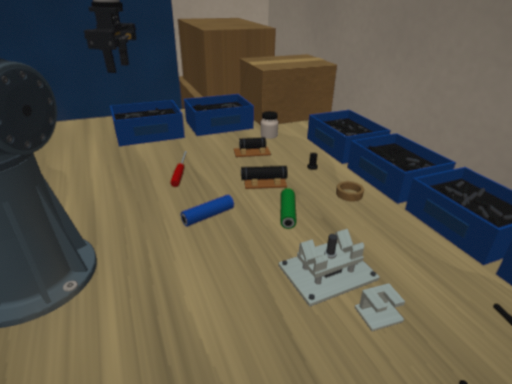

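The top view shows the long black sleeve at about crop (275,168), the short one at (90,127), the fixture with its pin at (620,187), and the rest at (723,167) with its notch opening to the right (-y). The side view agrees: sleeve at (264,173), fixture at (330,265), rest at (380,305).

```bash
cat >> h.py <<'E'
def pose():
    s=state(); return np.array(s['tcp_pos']),rot(s['orientation']),s
def go(p,yaw):
    """shift/turn in tool axes from measured pose to tool-down pose at p with yaw"""
    q,M,s=pose(); T=R.from_euler('xyz',[np.pi,0,yaw]).as_matrix()
    print('shift',(M.T@(np.array(p)-q)).round(4),'turn',R.from_matrix(M.T@T).as_rotvec().round(4),'t',round(float(s['clock']),2))
def pca(c):
    c=c[:,:2]; w,v=np.linalg.eigh(np.cov(c.T)); return np.arctan2(v[1,1],v[0,1])
E
python3 - <<'E'
from h import *
f=imaging.grab_frame('top')
for d in imaging.masks_of('sleeve',f)[:4]:
    c,_=cloud(f,d['pixels']); c=c[c[:,2]>.02]; print(np.median(c,0).round(4),pca(c).round(3),d['conf'])
c,uv=cloud(f)
k=(abs(c[:,0]-.5)<.12)&(c[:,1]<-.1)&(c[:,1]>-.265)&(c[:,2]>.007)
for lo,hi in[(.006,.02),(.058,.08)]:
    p=c[(abs(c[:,0]-.5)<.12)&(c[:,1]<-.1)&(c[:,1]>-.265)&(c[:,2]>lo)&(c[:,2]<hi)]
    print(lo,len(p),cv2.minAreaRect(p[:,:2].astype(np.float32)*1000),np.mean(p,0))
p=c[(abs(c[:,0]-.52)<.06)&(c[:,1]<-.265)&(c[:,1]>-.37)&(c[:,2]>.03)&(c[:,2]<.06)]
print(len(p),cv2.minAreaRect(p[:,:2].astype(np.float32)*1000),np.mean(p,0))
go([.50,-.215,.26],np.pi)
E
```

```text
[0.5259 0.158  0.0468] 2.849 0.87
[0.3488 0.0636 0.0327] -2.874 0.81
[0.5202 0.0071 0.0329] 1.109 0.61
0.006 1298 ((499.2041015625, -180.57208251953125), (150.23609924316406, 224.71434020996094), 87.25236511230469) [ 0.49933123 -0.18891408  0.01007451]
0.058 323 ((502.4899597167969, -195.11056518554688), (100.7924575805664, 56.112274169921875), 2.688620090484619) [ 0.50146436 -0.19480928  0.06616188]
282 ((526.4142456054688, -309.5911865234375), (42.25933074951172, 51.24148178100586), 84.63581085205078) [ 0.52640672 -0.30602336  0.0425082 ]
shift [-0.5442 -0.5659 -0.0213] turn [ 1.000e-04 -0.000e+00 -4.229e-01] t 1.8
```

Request:
carry_out:
  motion:
    - [[0,0,0,0,0,-0.141],[0,0,0,0,0,-0.141],[-0.0155,-0.0435,-0.001,0,0,-0.141],[-0.0155,-0.0435,-0.001,0,0,0],[-0.0155,-0.0435,-0.001,0,0,0],[-0.0155,-0.0435,-0.001,0,0,0],[-0.0155,-0.0435,-0.001,0,0,0],[-0.0155,-0.0435,-0.001,0,0,0],[-0.0155,-0.0435,-0.001,0,0,0],[-0.0155,-0.0435,-0.001,0,0,0],[-0.0155,-0.0435,-0.001,0,0,0],[-0.0155,-0.0435,-0.001,0,0,0],[-0.0155,-0.0435,-0.001,0,0,0],[-0.0155,-0.0435,-0.001,0,0,0],[-0.0155,-0.0435,-0.001,0,0,0],[-0.0155,-0.0435,-0.001,0,0,0],[-0.0155,-0.0435,-0.001,0,0,0],[-0.0155,-0.0435,-0.001,0,0,0],[-0.0155,-0.0435,-0.001,0,0,0],[0,0,0,0,0,0]]

```text
clock: 3.8
tcp_pos: [0.4941, -0.2218, 0.2554]
orientation: [-3.14, 0.0, 3.137]
ft_force: [0.6, 0.5, -0.5]
gripper_width: 0.0885
gripper_force: 0.0
```

```bash
cat > w.py <<'E'
from h import *
import sys
f=imaging.grab_frame('wrist'); print(f['eye'],f['attitude'],pose()[0],pose()[2]['orientation'])
cv2.imwrite(f'pics/{sys.argv[1]}.png',f['color'])
Z=dict(vee_seat=.0755,vee_left=.05,vee_right=.05,pin=.044,notch=.044,sleeve=.032)
for t in ['vee_seat','vee_left','vee_right','pin','fixture','notch','pin_rest','sleeve']:
    for d in imaging.mark_of(t,f)[:2]:
        print(t,round(d['conf'],2),px(d['position']).round(),at_z(f,px(d['position']),Z.get(t,0)).round(4))
c,uv=cloud(f); np.savez('c.npz',c=c,uv=uv)
def rect(n,b,lo,hi):
    p=c[(c[:,0]>b[0])&(c[:,0]<b[1])&(c[:,1]>b[2])&(c[:,1]<b[3])&(c[:,2]>lo)&(c[:,2]<hi)]
    if len(p)>20: print(n,len(p),np.round(np.r_[sum(map(list,cv2.minAreaRect(p[:,:2].astype(np.float32)*1000)[:2]),[]),cv2.minAreaRect(p[:,:2].astype(np.float32)*1000)[2]],2),p.mean(0).round(4))
rect('saddles',(.43,.58,-.25,-.14),.054,.074)
rect('pintop',(.475,.525,-.215,-.165),.08,.1)
rect('rest',(.47,.58,-.36,-.265),.038,.05)
E
python3 w.py w1
```

```text
[ 0.41312711 -0.22091331  0.40106683] [2.82340206e+00 1.62215084e-03 1.56643545e+00] [ 0.49338386 -0.21907944  0.25512873] [ 3.14115407e+00 -7.36610754e-04  3.13835611e+00]
vee_seat 0.58 [277. 181.] [[ 0.5011 -0.1971  0.0755]]
pin 0.69 [276. 174.] [[ 0.501  -0.1962  0.044 ]]
fixture 0.95 [276. 165.] [[ 0.5    -0.1929  0.    ]]
notch 0.7 [178. 195.] [[ 0.5262 -0.3093  0.044 ]]
pin_rest 0.93 [184. 184.] [[ 0.5247 -0.3121  0.    ]]
sleeve 0.71 [502.  36.] [[0.3474 0.0521 0.032 ]]
sleeve 0.65 [433. 182.] [[ 0.5143 -0.0042  0.032 ]]
saddles 2127 [ 500.76 -196.03  100.85   55.48    2.69] [ 0.4976 -0.1959  0.0641]
pintop 197 [ 499.84 -196.13   15.15   15.3    26.91] [ 0.4995 -0.1964  0.0853]
rest 1242 [ 524.42 -310.67   41.15   50.46   86.02] [ 0.5238 -0.3087  0.0434]
```

View pics/w1.png

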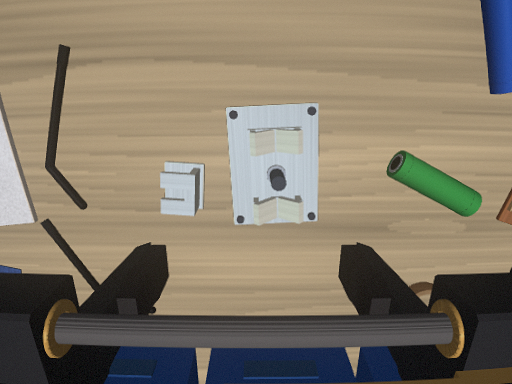

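Run:
```python
from h import *
d=np.load('c.npz'); c=d['c']
p=c[(abs(c[:,0]-.525)<.04)&(c[:,1]<-.27)&(c[:,1]>-.35)]
pl=p[(p[:,2]>.038)&(p[:,2]<.05)]
# per y-strip x occupancy, 1mm
for y in np.arange(-.336,-.284,.004):
    s=np.sort(pl[abs(pl[:,1]-y)<.002][:,0]); 
    if len(s)<5: continue
    g=np.diff(s); i=g.argmax(); print(round(y,3),len(s),'x',s[0].round(4),s[-1].round(4),'gap',s[i].round(4),s[i+1].round(4))
for x in np.arange(.498,.552,.004):
    s=np.sort(pl[abs(pl[:,0]-x)<.002][:,1]); 
    if len(s)>4: print(round(x,3),len(s),'y',s[0].round(4),s[-1].round(4))
go([.50,-.196,.12],np.pi+.047)
```

```text
-0.332 28 x 0.5295 0.5483 gap 0.5402 0.5417
-0.328 101 x 0.4991 0.5484 gap 0.5162 0.5297
-0.324 107 x 0.4991 0.5482 gap 0.5162 0.53
-0.32 111 x 0.4994 0.5481 gap 0.5164 0.5304
-0.316 105 x 0.4996 0.5484 gap 0.516 0.5308
-0.312 107 x 0.5002 0.5495 gap 0.5176 0.5309
-0.308 111 x 0.5004 0.5493 gap 0.5174 0.5312
-0.304 117 x 0.5004 0.5494 gap 0.5251 0.5269
-0.3 138 x 0.5009 0.5494 gap 0.5358 0.5371
-0.296 145 x 0.5003 0.5507 gap 0.5357 0.5371
-0.292 146 x 0.5005 0.5508 gap 0.503 0.5043
-0.288 26 x 0.501 0.5209 gap 0.5184 0.5209
0.498 19 y -0.3282 -0.3148
0.502 139 y -0.3287 -0.2886
0.506 125 y -0.3288 -0.2887
0.51 113 y -0.3294 -0.289
0.514 122 y -0.3298 -0.2893
0.518 66 y -0.3289 -0.2898
0.522 36 y -0.3025 -0.29
0.526 36 y -0.3025 -0.2902
0.53 101 y -0.3312 -0.2903
0.534 114 y -0.3319 -0.2909
0.538 106 y -0.3321 -0.2913
0.542 107 y -0.3313 -0.2915
0.546 106 y -0.3316 -0.2919
0.55 52 y -0.3317 -0.292
shift [-0.0066  0.0198  0.1361] turn [-0.0003  0.0005 -0.0454] t 4.25
```

Request:
carry_out:
  motion:
    - [[-0.0065,0.02,0.02,0,0,0],[0,0,0.03,0,0,-0.045],[0,0,0.03,0,0,0],[0,0,0.03,0,0,0],[0,0,0.03,0,0,0],[0,0,0.025,0,0,0],[0,0,0.02,0,0,0],[0,0,0.015,0,0,0],[0,0,0,0,0,0],[0,0,0,0,0,0]]

```text
clock: 5.25
tcp_pos: [0.5001, -0.1968, 0.0562]
orientation: [-3.141, 0.0, -3.096]
ft_force: [0.1, -0.6, 0.3]
gripper_width: 0.0882
gripper_force: 0.0
```

Request:
carry_out:
  motion:
    - [[0,0,0.001,0,0,0],[0,0,0,0,0,0],[0,0,0,0,0,0],[0,0,0,0,0,0],[0,0,0,0,0,0],[0,0,0,0,0,0],[0,0,0,0,0,0],[0,0,0,0,0,0],[0,0,0,0,0,0],[0,0,0,0,0,0]]
  grip: -1
  squeeze: 20

```text
clock: 6.25
tcp_pos: [0.4998, -0.1968, 0.0547]
orientation: [3.142, -0.0, -3.096]
ft_force: [-0.3, 0.2, 0.4]
gripper_width: 0.0154
gripper_force: 20.0
```

Request:
carry_out:
  motion:
    - [[0,0,-0.005,0,0,0],[0,0,-0.01,0,0,0],[0,0,-0.01,0,0,0],[0,0,-0.01,0,0,0],[0,0,-0.02,0,0,0],[0,0,-0.02,0,0,0],[0,0,-0.02,0,0,0],[0,0,-0.02,0,0,0],[0,0,0,0,0,0],[0,0,0,0,0,0]]

```text
clock: 7.25
tcp_pos: [0.5, -0.1969, 0.1702]
orientation: [-3.141, 0.001, -3.096]
ft_force: [-0.8, -0.3, -1.2]
gripper_width: 0.0151
gripper_force: 20.0
```

Run:
```python
from h import *
print(pose()[0],pose()[2]['ft_force'],pose()[2]['gripper_width'])
ims=[]
for n in['wrist','side']:
    f=imaging.grab_frame(n); ims.append(f['color'])
    for t in['pin','notch']:
        for d in imaging.mark_of(t,f)[:2]: print(n,t,d['conf'],px(d['position']).round(1), at_z(f,px(d['position']),.156 if t=='pin' else .044))
ims[1]=cv2.resize(ims[1][190:340,260:460],(512,384))
cv2.imwrite('pics/l1.png',cv2.resize(np.hstack(ims),(800,300)))
go([.5245,-.312,.17],np.pi-.07)
```

```text
[ 0.4999901  -0.19690837  0.17019977] [-0.79748922 -0.31763115 -1.16408118] 0.015052159640916355
wrist pin 0.67 [253.5 252.1] [[ 0.50247927 -0.19643973  0.156     ]]
wrist notch 0.85 [124.9 209.5] [[ 0.52398261 -0.31207662  0.044     ]]
side pin 0.73 [336.2 198.8] [[ 0.50192856 -0.18842647  0.156     ]]
side notch 0.57 [384.7 294.5] [[ 0.52739484 -0.31082528  0.044     ]]
shift [-0.0199 -0.1165 -0.0014] turn [ 0.001  -0.0015  0.1152] t 7.55
```

View pics/l1.png

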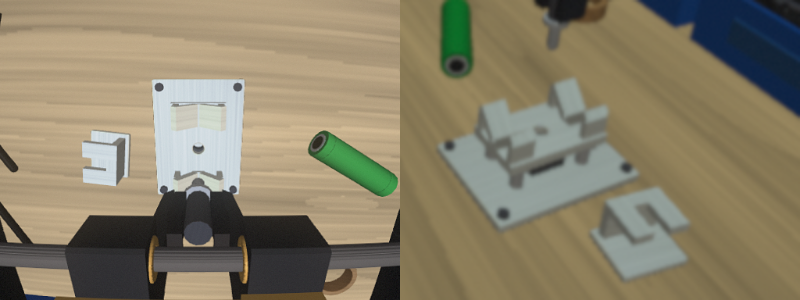

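The pin is out and held upright. The empty bore is at (198,148) and the rest with its notch at (105,158) in the left panel.

Request:
carry_out:
  motion:
    - [[-0.005,-0.029,0,0,0,0],[-0.005,-0.029,0,0,0,0],[-0.005,-0.029,0,0,0,0],[-0.005,-0.029,0,0,0,0],[0,0,0.02,0,0,0.115],[0,0,0.02,0,0,0],[0,0,0.02,0,0,0],[0,0,0.005,0,0,0],[0,0,0,0,0,0],[0,0,0,0,0,0]]

```text
clock: 8.55
tcp_pos: [0.5255, -0.3121, 0.1055]
orientation: [-3.141, 0.001, 3.072]
ft_force: [-0.3, 0.2, 0.4]
gripper_width: 0.015
gripper_force: 20.0
```

Run:
```python
from h import *
q,M,s=pose();print(q,s['orientation'],s['ft_force'])
f=imaging.grab_frame('wrist'); cv2.imwrite('pics/n1.png',cv2.resize(f['color'][150:342,100:356],(800,600)))
for t in['pin','notch']:
    for d in imaging.mark_of(t,f)[:1]: print(t,d['conf'],px(d['position']).round(1), at_z(f,px(d['position']),q[2]-.0107 if t=='pin' else .044))
c,uv=cloud(f)
k=(abs(c[:,0]-q[0])<.02)&(abs(c[:,1]-q[1])<.014)
for z in np.arange(.05,.106,.004):
    p=c[k&(abs(c[:,2]-z)<.002)]
    if len(p)>3: print(round(z,3),len(p),'x',p[:,0].min().round(4),p[:,0].max().round(4),'y',p[:,1].min().round(4),p[:,1].max().round(4))
pl=c[(abs(c[:,0]-.525)<.04)&(c[:,1]<-.27)&(c[:,1]>-.35)&(abs(c[:,2]-.044)<.006)]
for y in np.arange(-.332,-.29,.004):
    s=np.sort(pl[abs(pl[:,1]-y)<.002][:,0])
    if len(s)<5: continue
    i=np.diff(s).argmax(); print(round(y,3),len(s),s[0].round(4),s[-1].round(4),'gap',s[i].round(4),s[i+1].round(4))
```

```text
[ 0.52545446 -0.3120893   0.10545138] [-3.14100592e+00  7.64181477e-04  3.07188543e+00] [-0.30748847  0.21158537  0.40841892]
pin 0.8 [251.9 254.8] [[ 0.52771874 -0.31269356  0.09475138]]
notch 0.56 [251.4 214.8] [[ 0.52407944 -0.3130145   0.044     ]]
0.07 8 x 0.5214 0.5245 y -0.3162 -0.3076
0.074 41 x 0.521 0.5245 y -0.3161 -0.3071
0.078 39 x 0.5206 0.5245 y -0.3153 -0.3071
0.082 12 x 0.5209 0.5223 y -0.314 -0.3083
0.094 29 x 0.5155 0.5219 y -0.3206 -0.3021
0.098 273 x 0.5149 0.5241 y -0.3198 -0.3027
0.102 125 x 0.5153 0.5243 y -0.3191 -0.3032
-0.332 44 0.5299 0.5455 gap 0.5303 0.5314
-0.328 262 0.4981 0.5457 gap 0.516 0.5298
-0.324 281 0.4983 0.5447 gap 0.5166 0.5299
-0.32 252 0.4984 0.5414 gap 0.517 0.5303
-0.316 208 0.4986 0.5359 gap 0.5175 0.5308
-0.312 199 0.4991 0.5336 gap 0.5174 0.531
-0.308 215 0.4993 0.5404 gap 0.5178 0.531
-0.304 273 0.4997 0.5436 gap 0.5184 0.521
-0.3 387 0.5001 0.5474 gap 0.5355 0.5363
-0.296 392 0.5003 0.548 gap 0.5255 0.5262
-0.292 338 0.5006 0.5479 gap 0.5392 0.5399
```

View pics/n1.png

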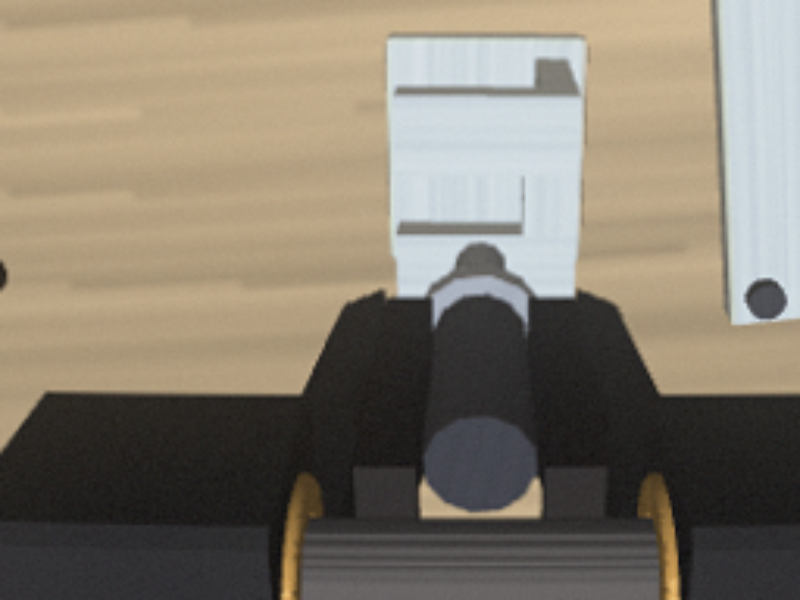

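The pin hangs just in front of the notch, its shank around (480,260). The depth data puts it about 1.7 mm too far in +x, so I'll correct that and lower it.

Request:
carry_out:
  motion:
    - [[0.0017,0,0.01,0,0,0],[0,0,0.01,0,0,0],[0,0,0.01,0,0,0],[0,0,0.008,0,0,0],[0,0,0.004,0,0,0],[0,0,0.004,0,0,0],[0,0,0.0025,0,0,0],[0,0,0,0,0,0],[0,0,0,0,0,0]]

```text
clock: 9.6
tcp_pos: [0.5235, -0.3118, 0.0565]
orientation: [-3.141, 0.0, 3.072]
ft_force: [0.6, 0.5, -1.2]
gripper_width: 0.0157
gripper_force: 20.0
```

Request:
carry_out:
  motion:
    - [[0,0,0.001,0,0,0],[0,0,0.0005,0,0,0],[0,0,0,0,0,0],[0,0,0,0,0,0]]

```text
clock: 10.0
tcp_pos: [0.5234, -0.3117, 0.0548]
orientation: [-3.142, 0.0, 3.072]
ft_force: [0.8, 0.6, -0.5]
gripper_width: 0.0154
gripper_force: 20.0
```

Run:
```python
from h import *
q,M,s=pose();print(q,s['ft_force'])
f=imaging.grab_frame('wrist'); c,uv=cloud(f)
k=(abs(c[:,0]-q[0])<.02)&(abs(c[:,1]-q[1])<.014)
for z in np.arange(.03,.06,.002):
    p=c[k&(abs(c[:,2]-z)<.001)]
    if len(p)>3: print(round(z,3),len(p),'x',p[:,0].min().round(4),p[:,0].max().round(4),'y',p[:,1].min().round(4),p[:,1].max().round(4))
```

```text
[ 0.52336263 -0.31169783  0.05479528] [ 0.78685401  0.59364244 -0.48125048]
0.042 133 x 0.5035 0.5194 y -0.3255 -0.2978
0.044 1064 x 0.5034 0.5205 y -0.3256 -0.2977
0.046 65 x 0.5037 0.5191 y -0.3257 -0.2978
0.048 187 x 0.5127 0.5219 y -0.3194 -0.3023
0.05 101 x 0.5129 0.5225 y -0.3187 -0.3034
0.052 49 x 0.5159 0.5214 y -0.3186 -0.3037
0.054 76 x 0.5136 0.5219 y -0.3254 -0.298
0.056 108 x 0.5132 0.5218 y -0.3257 -0.2981
0.058 125 x 0.5128 0.5238 y -0.3255 -0.2978
```

Request:
carry_out:
  motion:
    - [[0,0,0,0,0,0],[0,0,0,0,0,0],[0,0,0,0,0,0],[0,0,0,0,0,0],[0,0,0,0,0,0],[0,0,0,0,0,0],[0,0,0,0,0,0],[0,0,-0.02,0,0,0],[0,0,-0.03,0,0,0],[0,0,-0.04,0,0,0],[0,0,-0.04,0,0,0],[0,0,-0.04,0,0,0],[0,0,0,0,0,0]]
  grip: 1

```text
clock: 11.35
tcp_pos: [0.5261, -0.3139, 0.232]
orientation: [-3.134, 0.009, 3.072]
ft_force: [0.4, -0.6, 0.7]
gripper_width: 0.0879
gripper_force: 0.0
```

Run:
```python
from h import *
q,M,s=pose();print(q,s['ft_force'],s['orientation'])
f=imaging.grab_frame('wrist'); c,uv=cloud(f)
cv2.imwrite('pics/r1.png',f['color'][100:330,80:400])
def rect(n,b,lo,hi):
    p=c[(c[:,0]>b[0])&(c[:,0]<b[1])&(c[:,1]>b[2])&(c[:,1]<b[3])&(c[:,2]>lo)&(c[:,2]<hi)]
    if len(p)>20: print(n,len(p),cv2.minAreaRect(p[:,:2].astype(np.float32)*1000),p.mean(0).round(4))
rect('pintop',(.50,.55,-.34,-.28),.08,.1)
rect('saddles',(.43,.58,-.25,-.14),.054,.074)
go([.50,0.12,.24],np.pi-.293)
```

```text
[ 0.52606838 -0.31394883  0.23201208] [ 0.38791382 -0.62909642  0.67248543] [-3.13426632  0.00932482  3.07207425]
pintop 230 ((523.5526123046875, -311.0604553222656), (14.957423210144043, 15.34271240234375), 86.0617446899414) [ 0.5232 -0.3112  0.0854]
saddles 2587 ((500.94451904296875, -196.671875), (102.04792022705078, 55.90434646606445), 2.501298189163208) [ 0.4981 -0.1967  0.0639]
shift [ 0.0549  0.4301 -0.0136] turn [-0.0038  0.0061  0.2233] t 11.4
```

View pics/r1.png

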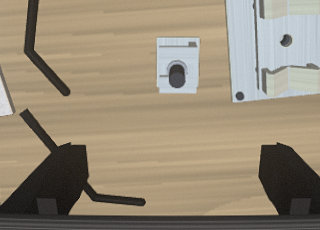

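The pin hangs upright in the notch at (177,75), let go. Next is the long sleeve.

Request:
carry_out:
  motion:
    - [[0.005,0.039,-0.002,0,0,0],[0.005,0.039,-0.002,0,0,0],[0.005,0.039,-0.002,0,0,0],[0.005,0.039,-0.002,0,0,0],[0.005,0.039,-0.002,0,0,0],[0.005,0.039,-0.002,0,0,0],[0.005,0.039,-0.002,0,0,0],[0.005,0.039,0,0,0,0],[0.005,0.039,0,0,0,0],[0.005,0.039,0,0,0,0],[0.005,0.039,0,0,0,0.11],[0,0,0,0,0,0.113],[0,0,0,0,0,0],[0,0,0,0,0,0]]

```text
clock: 12.8
tcp_pos: [0.4978, 0.1199, 0.2375]
orientation: [-3.141, -0.002, 2.852]
ft_force: [1.3, -1.4, -0.1]
gripper_width: 0.0881
gripper_force: 0.0
```

```bash
cat > sl.py <<'E'
from h import *
q,M,s=pose();print(q,s['orientation'])
f=imaging.grab_frame('wrist'); c,uv=cloud(f); cv2.imwrite('pics/s1.png',f['color'])
for d in imaging.masks_of('sleeve',f)[:3]:
    p,u=cloud(f,d['pixels']); col=f['color'][d['pixels']].mean(0)
    p=p[(p[:,2]>.026)&(p[:,2]<.056)]
    if len(p)<50: continue
    print(d['conf'],col.round(),len(p),p.mean(0).round(4),[np.round(x,2) for x in cv2.minAreaRect(p[:,:2].astype(np.float32)*1000)],'pca',pca(p))
    if max(col)<70:
        t=p[p[:,2]>np.percentile(p[:,2],99)-.003]; a=pca(p); ax=np.array([np.cos(a),np.sin(a)])
        print(' top ridge',len(t),t.mean(0).round(4),'ang',pca(t), 'ends',np.percentile(p[:,:2]@ax,[.3,99.7]), 'perp',(t[:,:2]@[-ax[1],ax[0]]).mean())
        e=np.percentile(p[:,:2]@ax,[.3,99.7]).mean(); print(' centre',e*ax+(t[:,:2]@[-ax[1],ax[0]]).mean()*np.array([-ax[1],ax[0]]), 'ztop',np.percentile(p[:,2],95))
E
python3 sl.py
```

```text
[0.49777402 0.11988344 0.23748197] [-3.14077131e+00 -1.92452186e-03  2.85169469e+00]
0.96 [43. 49. 55.] 3407 [0.5224 0.1576 0.0456] [array([526.39, 157.95]), array([ 35.86, 120.64]), np.float64(73.32)] pca 2.850495224534921
 top ridge 1478 [0.5238 0.1587 0.0489] ang 2.845327000644643 ends [-0.51839657 -0.39886907] perp -0.302375771905372
 centre [0.52612086 0.15802537] ztop 0.04992563751359577
0.81 [ 77. 145.  74.] 2472 [0.5177 0.0084 0.0328] [array([519.8 ,   6.63]), array([120.1 ,  32.02]), np.float64(63.77)] pca 1.1081895116742373
0.58 [168.  89.  60.] 3530 [0.3498 0.0642 0.0328] [array([347.6 ,  62.79]), array([120.18,  32.77]), np.float64(15.6)] pca -2.843425285625333
```

View pics/s1.png

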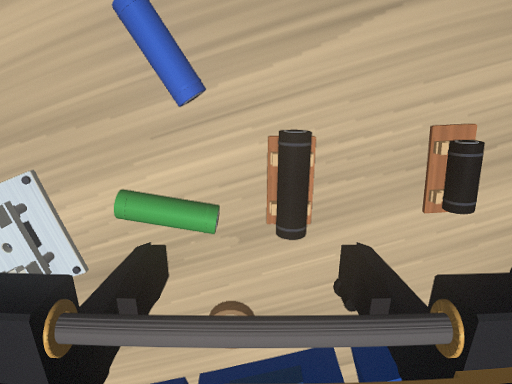

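The long sleeve is at (293,183), 120 mm long by the depth data and aligned with the tool. The short one at (463,177) is well clear.

```bash
python3 -c "
from h import *
go([.5263,.158,.0135],2.8505)"
```

```text
shift [-0.0161  0.0452  0.2245] turn [-0.0005 -0.0011 -0.0007] t 12.9
```

Request:
carry_out:
  motion:
    - [[-0.008,0.0225,0.02,0,0,0],[-0.008,0.0225,0.025,0,0,0],[0,0,0.035,0,0,0],[0,0,0.035,0,0,0],[0,0,0.035,0,0,0],[0,0,0.03,0,0,0],[0,0,0.02,0,0,0],[0,0,0.014,0,0,0],[0,0,0.009,0,0,0],[0,0,0,0,0,0],[0,0,0,0,0,0]]

```text
clock: 14.0
tcp_pos: [0.5274, 0.1585, 0.0165]
orientation: [3.141, 0.001, 2.849]
ft_force: [0.2, -0.3, 0.8]
gripper_width: 0.0879
gripper_force: 0.0
```

Request:
carry_out:
  motion:
    - [[0,0,0.0015,0,0,0],[0,0,0,0,0,0],[0,0,0,0,0,0],[0,0,0,0,0,0],[0,0,0,0,0,0],[0,0,0,0,0,0],[0,0,0,0,0,0],[0,0,0,0,0,0],[0,0,0,0,0,0]]
  grip: -1
  squeeze: 25

```text
clock: 14.9
tcp_pos: [0.5267, 0.1585, 0.0142]
orientation: [-3.142, -0.0, 2.849]
ft_force: [-0.2, -0.1, 1.1]
gripper_width: 0.0353
gripper_force: 25.0
```

Request:
carry_out:
  motion:
    - [[0,0,-0.01,0,0,0],[0,0,-0.02,0,0,0],[0,0,-0.03,0,0,0],[0,0,-0.035,0,0,0],[0,0,-0.035,0,0,-0.112],[0,0,-0.01,0,0,-0.112],[0,0,0,0,0,-0.113],[0.00465,-0.0393,0,0,0,0],[0.00465,-0.0393,0,0,0,0],[0.00465,-0.0393,0,0,0,0],[0.00465,-0.0393,0,0,0,0],[0.00465,-0.0393,0,0,0,0],[0.00465,-0.0393,0,0,0,0],[0.00465,-0.0393,0,0,0,0],[0.00465,-0.0393,0,0,0,0],[0.00465,-0.0393,0,0,0,0],[0,0,0,0,0,0],[0,0,0,0,0,0],[0,0,0,0,0,0]]

```text
clock: 16.8
tcp_pos: [0.5003, -0.1957, 0.1543]
orientation: [3.141, -0.0, -3.097]
ft_force: [0.1, 0.8, -1.0]
gripper_width: 0.0352
gripper_force: 25.0
```

```bash
cat > v.py <<'E'
from h import *
q,M,s=pose();print(q,s['orientation'],s['ft_force'],s['gripper_width'])
f=imaging.grab_frame('wrist'); c,uv=cloud(f); cv2.imwrite('pics/v1.png',f['color'])
for d in imaging.masks_of('sleeve',f)[:3]:
    p,u=cloud(f,d['pixels']); col=f['color'][d['pixels']].mean(0)
    if max(col)<80 and len(p)>50: 
        print(d['conf'],len(p),p.mean(0).round(4),[np.round(x,2) for x in cv2.minAreaRect(p[:,:2].astype(np.float32)*1000)],'pca',pca(p),'zrange',np.percentile(p[:,2],[1,50,99]).round(4))
        for x in np.arange(p[:,0].min(),p[:,0].max(),.02):
            k=p[abs(p[:,0]-x-.01)<.005]
            if len(k)>5: print('  x',round(x+.01,3),'ytop/z',k[k[:,2]>k[:,2].max()-.003].mean(0).round(4),k[:,2].max().round(4))
go([.5008,-.1963,.10],np.pi+.046)
E
python3 v.py
```

```text
[ 0.50032216 -0.19566908  0.15425382] [ 3.14094863e+00 -2.98745477e-04 -3.09695937e+00] [ 0.1076367   0.81703056 -1.04759304] 0.03520668132062535
0.86 16753 [ 0.4797 -0.1963  0.1857] [array([ 500.59, -194.97]), array([122.21,  82.63]), np.float64(2.34)] pca -3.1014770528133324 zrange [0.1678 0.1873 0.1904]
  x 0.449 ytop/z [ 0.4496 -0.1974  0.1893] 0.1912
  x 0.469 ytop/z [ 0.4694 -0.1966  0.1892] 0.1913
  x 0.489 ytop/z [ 0.4894 -0.1957  0.1893] 0.1916
  x 0.509 ytop/z [ 0.5056 -0.1952  0.1889] 0.1909
  x 0.529 ytop/z [ 0.5295 -0.1942  0.1891] 0.1909
  x 0.549 ytop/z [ 0.5457 -0.1947  0.1874] 0.189
shift [-0.0002 -0.001   0.0543] turn [ 0.0004 -0.0002 -0.0002] t 16.9
```

View pics/v1.png

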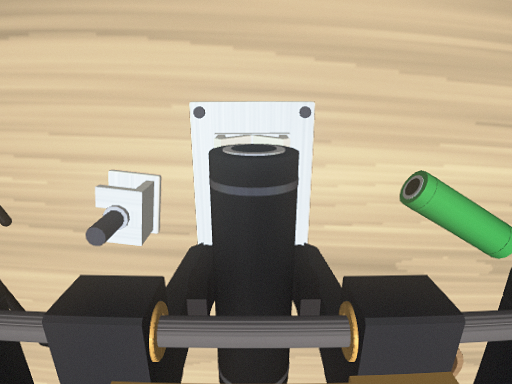

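The sleeve is level, in line with the vee and over it at (255,200), and the pin is still hanging at (115,220). Lowering now.

Request:
carry_out:
  motion:
    - [[0,-0.0008,0.02,0,0,0],[0,0,0.02,0,0,0],[0,0,0.02,0,0,0],[0,0,0.015,0,0,0],[0,0,0.008,0,0,0],[0,0,0.006,0,0,0],[0,0,0.003,0,0,0],[0,0,0,0,0,0],[0,0,0,0,0,0],[0,0,0,0,0,0]]

```text
clock: 17.9
tcp_pos: [0.501, -0.1977, 0.0629]
orientation: [-3.141, 0.001, -3.097]
ft_force: [0.4, 0.0, -1.4]
gripper_width: 0.0347
gripper_force: 25.0
```

Request:
carry_out:
  motion:
    - [[0,0,0.002,0,0,0],[0,0,0.001,0,0,0],[0,0,0.001,0,0,0],[0,0,0.001,0,0,0],[0,0,0.001,0,0,0],[0,0,0.001,0,0,0],[0,0,0.001,0,0,0],[0,0,0,0,0,0],[0,0,0,0,0,0],[0,0,0,0,0,0]]

```text
clock: 18.9
tcp_pos: [0.5007, -0.1975, 0.0544]
orientation: [-3.141, 0.0, -3.097]
ft_force: [-0.9, 0.1, 2.7]
gripper_width: 0.0348
gripper_force: 24.9
```

Request:
carry_out:
  motion:
    - [[0,0,0.001,0,0,0],[0,0,0.001,0,0,0],[0,0,0.001,0,0,0],[0,0,0.0005,0,0,0],[0,0,0,0,0,0],[0,0,0,0,0,0],[0,0,0,0,0,0],[0,0,0,0,0,0]]

```text
clock: 19.7
tcp_pos: [0.5007, -0.1975, 0.0509]
orientation: [-3.141, 0.0, -3.097]
ft_force: [-1.2, 0.6, 4.8]
gripper_width: 0.0349
gripper_force: 24.9
```

```bash
sed -i 's/v1.png/v2.png/' v.py; python3 v.py
python3 - <<'E'
from h import *
fs=[];F=[]
for n in ['side','wrist','side','wrist','side','wrist']:
    f=imaging.grab_frame(n); s=state(); F.append(np.r_[s['ft_force'],s['wrist_torque'],s['tcp_pos']]); fs.append(f)
print(np.mean(F,0).round(3))
f=fs[-1]; c,uv=cloud(f)
# saddle far ends and nest, pin
for lo,hi in[(.054,.064),(.064,.075)]:
    p=c[(c[:,0]<.56)&(c[:,0]>.43)&(abs(c[:,1]+.196)<.032)&(c[:,2]>lo)&(c[:,2]<hi)]; print(len(p),p.mean(0) if len(p) else '', p[:,1].min() if len(p) else '', p[:,1].max() if len(p) else '')
p=c[(abs(c[:,0]-.5235)<.02)&(abs(c[:,1]+.311)<.02)&(c[:,2]>.08)]; print('pintop',len(p),p.mean(0))
cv2.imwrite('pics/fin.png',np.hstack([cv2.resize(fs[-2]['color'][205:335,250:423],(400,300)),cv2.resize(f['color'],(400,300))]))
E
```

```text
[ 0.50068708 -0.19751879  0.05086046] [-3.14135140e+00  2.61128415e-04 -3.09735327e+00] [-1.24078526  0.57715198  4.7868778 ] 0.034893934444838404
0.72 16787 [ 0.48   -0.1982  0.0824] [array([ 530.37, -197.39]), array([ 43.91, 181.11]), np.float64(89.17)] pca -3.1002793886491715 zrange [0.0642 0.084  0.087 ]
  x 0.45 ytop/z [ 0.45   -0.1995  0.086 ] 0.088
  x 0.47 ytop/z [ 0.4698 -0.1986  0.0857] 0.0876
  x 0.49 ytop/z [ 0.4898 -0.1978  0.0858] 0.0877
  x 0.51 ytop/z [ 0.5061 -0.1978  0.0852] 0.0869
  x 0.53 ytop/z [ 0.5299 -0.1961  0.0857] 0.0876
  x 0.55 ytop/z [ 0.5462 -0.197   0.084 ] 0.0857
shift [-0.0002  0.0012 -0.0491] turn [-0.0002  0.0003 -0.0018] t 19.8
[-1.289 -0.08   5.135  0.041  0.222  0.089  0.501 -0.198  0.051]
2386 [ 0.47351728 -0.19817907  0.06115696] -0.22799680489598384 -0.1665405372470357
2624 [ 0.47953248 -0.19803635  0.06973544] -0.22797430965093385 -0.16516690495597688
pintop 0 [nan nan nan]<stdin>:10: RuntimeWarning: Mean of empty slice.
  ret = um.true_divide(
```

View pics/fin.png

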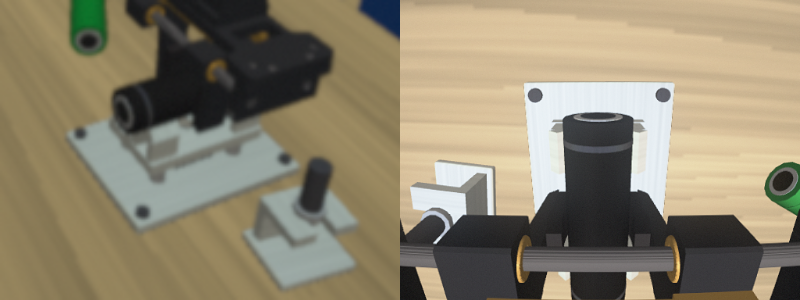

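The side panel shows the sleeve in the sunken vee at (150,100) and the pin hanging at (315,190). I'll press 1 mm more for force margin, check that it settles, and hand in.

Request:
carry_out:
  motion:
    - [[0,0,0.0005,0,0,0],[0,0.0005,0.0005,0,0,0],[0,0,0,0,0,0],[0,0,0,0,0,0],[0,0,0,0,0,0],[0,0,0,0,0,0],[0,0,0,0,0,0]]

```text
clock: 20.8
tcp_pos: [0.5007, -0.1971, 0.05]
orientation: [-3.141, 0.0, -3.097]
ft_force: [-1.5, 0.0, 6.5]
gripper_width: 0.0352
gripper_force: 24.9
```

Run:
```python
from h import *
q,M,s=pose(); print(q,s['ft_force'],s['gripper_force'],s['clock'])
f=imaging.grab_frame('side'); c,uv=cloud(f)
p=c[(abs(c[:,0]-.5235)<.025)&(abs(c[:,1]+.311)<.025)&(c[:,2]>.06)]; print('pin',len(p),p.mean(0),p[:,2].max())
if s['ft_force'][2]>3.5: print(hand_in())
```

```text
[ 0.50070787 -0.19711077  0.04996159] [-1.45330514  0.02897706  6.51565907] 24.863240718841553 20.8
pin 415 [ 0.51886445 -0.30125332  0.11449126] 0.15718261328090666
the job is handed in; nothing more can be done
None
```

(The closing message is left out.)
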